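Stop check, then index the stage to the third stop and hold

ROBOT

A 7-joint arm with a two-finger parallel gripper is mounted at the origin on a cart in front of the work surface, level with it; the furniture and walls round the work are solid. World frame = base frame: x ahead of the robot, y to its left, z up, the work surface at z = 0. Lengths are in mm, angles in rad, forces in N, time in s.
With the tool pointing down it reaches from about 400 to 925 mm from the base axis. Payload 5.6 kg.
Tool frame: the origin (TCP) lies between the finger pads; the fingertips stand 25 mm ahead of it and the grasp point (between the pads) lies 6 mm ahead of it (robot.tcp_to_tips is the distance from the TCP to the fingertips, in mm); z points along the fingers, x is the direction in which the jaws open and shut, and the axes are right-handed (so a half turn about z gives the same grasp; the last joint's range is limited). The gripper opens to 85 mm and grips with 20 to 120 N. Pads are 22 mm wide; open, the fingers measure 114 mm over their backs; the gripper's body (76 mm by 85 mm) begins 54 mm behind the grasp point. The pads swing forward as they close: fully open they stand 13 mm farther back than shut.
Start: joints at [-1.284, 0.468, -0.012, 1.603, 0.006, 1.071, -0.056], TCP at [210.544, 614.962, 256.29] pointing down, gripper open.
Joint ranges: [-2.53, 2.53], [-0.31, 2.02], [-1.57, 1.55], [0.28, 2.44], [-1.29, 4.43], [0.15, 1.84], [-2.92, 2.92]. Speed limits (rad/s): [2.57, 2.57, 3.14, 3.14, 3.14, 3.14, 3.14].

INTERFACE

Orientations are given as a unit quaternion [x, y, z, w].
In Python, from plant import robot gives the robot as it stands.
- The arm moves only by the tool arm_command, never from a script. Its argument "targets" is a list of rows, each an object with "xyz": the shift along the tool's x, y, z in cm, a list of three; "twist": the turn, a rotation vector about the tool's x, y, z in rad, a list of three; "hand": the closure in counts, from 0 (fully open) to 255 (shut). In form: [{"xyz": [tx, ty, tz], "twist": [wx, wy, wz], "hand": hand}, ...]. A call has 1 to 20 rows; each row shifts and turns the commanded pose from where the row before left it, along the tool's axes as they then stand; what a row does not reach is not made up. A row lasts 1/12 s, in which the tool goes at most 41.7 mm and 7.16 degrees, less where a joint would pass 70% of its speed; a pose out of reach is approached as far as the arm can. A call is refused whole if a number of a shift passes 4.17 or a number of a turn 0.125, either way. A call with a gripper value outside its range is refused whole. The fingers move at their own pace and stop on an object; the grip force is fixed at half the most. Time passes only in rows, so rows that do not move let the fingers close. It gives the time, the measured TCP pose, the force and the opening at its end, in the units of the state.
- robot.observe(): the state, without advancing time (a new reading comes with each control period).
- robot.camera(name): name is "scene" or "side" or "wrist"; returns a dict with "pixels" (480x640x3 uint8, red, green, blue), "fx", "fy", "cx", "cy" (pixels), "pose" (4x4, takes a point from camera to world coordinates). Camera axes: x right, y up, looking along -z (the intrinsics and any distortion apply to the point x, -y, -z); pixel columns grow to the right and rows downward; lengths in mm; the calibration is good to about 2 mm. A picture is of the moment at which its call begins. There is no depth.
- robot.hand_in(): hands the job in, once; it reports no verdict.
Trained networks look in a picture, given as the dict that the camera call returned (one of the last four; its "shot" number tells which), for a name from the list of things; names that differ only in an ending like _2 or _b are one class to them, and where a whole thing is asked for, a point or a joint stands for the part that bears it (a point fixed in the world has none). Each returns a list of dicts, best first, with "conf" (0 to 1); they miss things now and then, are a little off and sometimes report something else, mostly with a low value. They report only what shows in the picture. A call takes as long as a camera call.
- robot.spot_in(picture, label): "box" ([centre column, centre row, width, height] in pixels, round what is visible of it).
- robot.silhouettes(picture, label): "mask" (480x640 bool, what is visible of it) and "box" ([centre column, centre row, width, height] in pixels, round what is visible of it).
- robot.tip_of(picture, label): "point" ([row, column] in pixels: a listed point, or the origin of a listed thing).
The state is a dict: "t": time; "q": joint angles; "joint_velocities": joint speeds; "joint_efforts": joint torques, N m; "ee_pos": TCP position; "eef_rot": TCP orientation; "contact_force": force on the tool from outside, world axes, zero at the start; "torque": the same for the moment, N m; "opening": finger opening in mm.
Only numpy, scipy, OpenCV 4.12 (cv2) and the standard library are available. Lean on these libraries where they do the work, as an engineer would, in place of code of your own. Each camera call takes 0.05 s, during which the arm holds its last target.

TASK

Do the start-up check of the inspection stage: press the red mushroom button down until it stays down by itself and take the hand off it, then turn its cap clockwise, the way the arrows point, until it springs fully up again. Then turn the black index knob clockwise from home, counting the clicks, to the third stop after home without going past it, and finish with the gripper still holding the knob there, because a spring turns it back when it is let go. Leave the other things on the bench where they are.

Things in the scene. Friction and masses are not known exactly. Their poses are not given: they have to be found in the camera images.
- stop_box: Stop box: grey box 80x80 mm with a yellow top, 55 mm high, fixed to the bench; the red mushroom cap is in its middle. Origin: centre of its underside. Under the cap is only a black collar 33 mm across, up to 59 mm above the bench; the cap's sides are free for the fingers. A wall cabinet hangs 0.5 m above the bench from about x = 0.58 on: swing the arm round close in.
- cap_center (a point): Centre of the red mushroom cap, on its vertical axis, half-way up. The cap is 40 mm in diameter, 22 mm high (top 12 mm above this point, underside 10 mm below); white arrows on it show the turning direction. The point moves with the cap: 80 mm above the bench when up, about 73 mm when latched down.
- stop_press (a joint): How far the red cap is pressed down (m): 0 = fully up, travel 0.0088. It takes 2 N at first, about 5 N further down; only when pressed fully to the bottom (firmly, 8 to 15 N) does it snap past a latch and stay down, at about 0.007. A spring pushes it up (2 to 4 N) once the cap has been turned.
- stop_twist (a joint): How far the red cap is turned clockwise seen from above (rad): 0 = at rest, end stop 0.87. Turned beyond about 0.6 it comes off the latch and springs up (a hand that grips it must rise with it or let go); let go, it turns back to 0 by itself. Needs less than 0.1 N m.
- index_unit: Indexing stage, aluminium on a dark plate 180x86 mm, fixed to the bench. Origin: under the knob's axis, at bench height. At home the knob's pointer looks along this body's -x. A small round stage with a black adapter box (top 52 mm above the bench) lies 85 mm from the knob's axis along +x and turns with the knob.
- knob_grip (a point): Grip point of the black index knob, on its vertical axis, 76 mm above the bench. The grip is an upright bar 40 mm long (point x), 13 mm thick (point y), 60 to 88 mm above the bench; point -x points to the end with the white line (pointer). Beneath it: a boss 26 mm across, and a steel disc 60 mm across (top 51.5 mm above the bench). On the housing: a red tick at home, a black one per stop.
- index_knob (a joint): Turn of the index knob, clockwise seen from above (rad): 0 = home; a click (stop) every 24 degrees (0.4189), the third at 1.257; more clicks follow, end stop at 2.2. A spring turns it home when let go. The torque to hold it swings between about 0.01 and 0.12 N m with each click: it rises just past a stop, falls half-way to the next.
- circuit_board: Bystander: the green circuit board in its black carrier, 145x82x13 mm, lying flat; its origin is the centre of its underside. Leave it alone.
- orange_jar: Bystander: the small white jar with orange cap, 42 mm across, 52 mm high; its origin is the centre of its underside. Leave it alone.
- small_case: Bystander: the small black hinged case, 57x75x32 mm; its origin is the centre of its underside. Leave it alone.
- blue_driver: Bystander: the blue precision screwdriver, 160 mm long, lying flat; its origin is the centre of its underside. Leave it alone.

How it is judged:
By the outcome, as a careful person would: the job done as asked, in the order asked, and still so for the second after the job is handed in, while the arm keeps its last pose, push and grip.
It also fails if it takes over 64 s, if anything falls off the work surface, if the arm or the gripper's body presses on something with over 40 N, if the wrist force passes 120 N, or if a joint passes its speed limit or range.

## Working session

There is one attempt and no reset: what is moved stays moved. The work goes in short steps, Python scripts to look and compute and a tool call to move; the robot and the scene stay as the last step left them, time stands still between calls to the robot, and variables do not carry over. Pictures are saved under pics/ and viewed, and the job is handed in when it is done.

Besides the shell and the picture viewer there is one more tool, called after "Call:" as name([rows], argument=value, ...), one row to a line, values as JSON. arm_command: Moves the arm, as the interface text tells. Its arguments: {"type":"object","properties":{"targets":{"type":"array"}},"required":["targets"]}

```bash
ls; mkdir -p pics; python3 - <<'E'
from plant import robot
import cv2
print(robot.observe())
for n in ["scene","side","wrist"]:
    p=robot.camera(n); cv2.imwrite(f"pics/a_{n}.png",p["pixels"][:,:,::-1])
    print(n,p["fx"],p["fy"],p["cx"],p["cy"],p["pose"],[k for k in p])
    for l in ["cap_center","knob_grip","index_unit","stop_box"]:
        try: print(l,robot.tip_of(p,l)[:2])
        except Exception as e: print(l,e)
E
```

```text
pics
{'t': 0.0, 'q': array([-1.28398167,  0.46838043, -0.01159922,  1.60366149,  0.00596402,
        1.07138757, -0.05629492]), 'joint_velocities': array([ 0.00207367, -0.00155898, -0.00177732, -0.00116715, -0.00091789,
        0.00012233,  0.00077035]), 'joint_efforts': array([-1.18120006e-04, -5.32366884e+01,  2.14668782e-02, -2.51311523e+01,
        1.14527828e-02,  7.56812340e-03,  3.65274659e-06]), 'ee_pos': array([210.39854363, 614.44611801, 255.32049026]), 'eef_rot': array([ 8.13615850e-01,  5.81402130e-01, -7.04343136e-04,  5.62057804e-04]), 'contact_force': array([-0.5785654 ,  0.02699166, -0.06179662]), 'torque': array([-0.03459279, -0.02548974, -0.03295727]), 'opening': 85.0066854386302}
scene 497.80574284846904 497.80574284846904 321.09678003473067 239.12128151421527 [[ 8.47069885e-01  2.77589825e-01 -4.53228970e-01 -1.09470996e+02]
 [-5.31427570e-01  4.30224231e-01 -7.29720391e-01 -9.90203233e+02]
 [-7.57287045e-03  8.58982538e-01  5.11948875e-01  7.37065797e+02]
 [ 0.00000000e+00  0.00000000e+00  0.00000000e+00  1.00000000e+00]] ['pixels', 'fx', 'fy', 'cx', 'cy', 'pose'
[... 581 characters left out ...]
'fx', 'fy', 'cx', 'cy', 'pose', 'shot']
cap_center [{'point': [181.2, 294.8], 'conf': 0.58}]
knob_grip [{'point': [270.5, 316.1], 'conf': 0.67}]
index_unit [{'point': [301.6, 317.6], 'conf': 0.69}]
stop_box [{'point': [212.2, 297.8], 'conf': 0.9}]
wrist 380.09213288639324 380.09213288639324 318.627851858309 237.23317386686952 [[ 3.23385511e-01 -9.12488956e-01 -2.50570781e-01  1.47595860e+02]
 [ 9.46267301e-01  3.11862847e-01  8.55555875e-02  6.37109556e+02]
 [ 7.51884789e-05 -2.64774374e-01  9.64310388e-01  3.73778906e+02]
 [ 0.00000000e+00  0.00000000e+00  0.00000000e+00  1.00000000e+00]] ['pixels', 'fx', 'fy', 'cx', 'cy', 'pose', 'shot']
cap_center []
knob_grip []
index_unit []
stop_box []
```

View pics/a_scene.png

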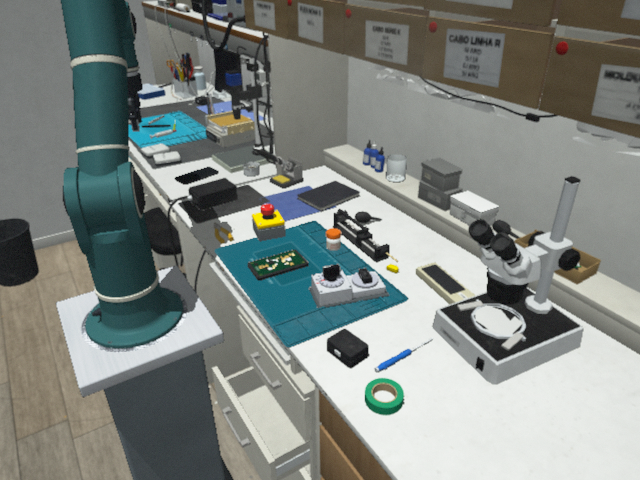

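View pics/a_side.png

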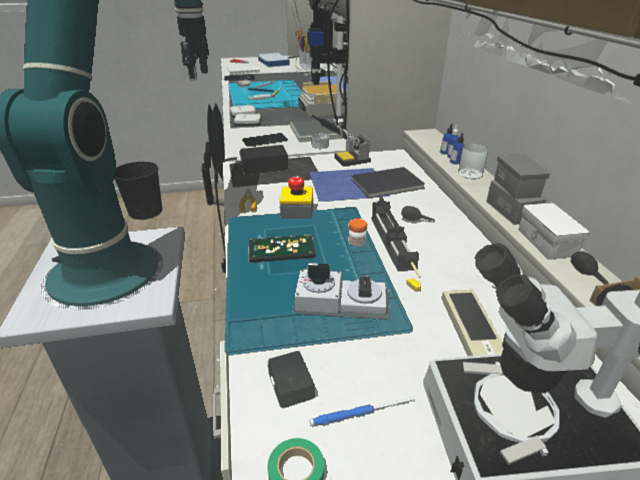

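View pics/a_wrist.png

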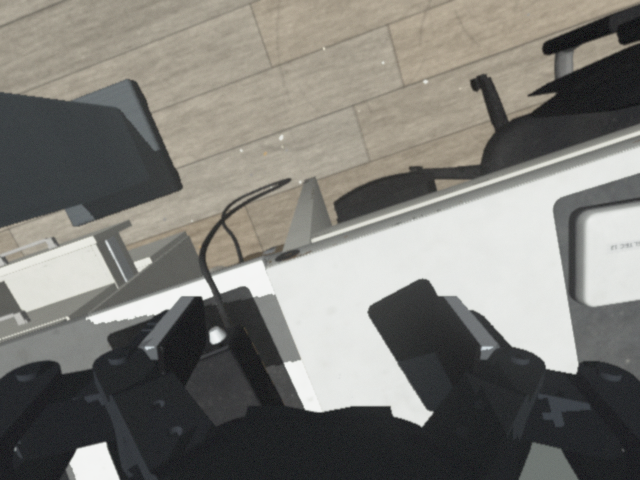

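The scene picture shows the red cap at about (267,210), the knob at (331,271) and the stage to its right. The side picture shows the cap at (296,184) and the knob at (318,272). Next I'll triangulate them.

```bash
cat > h.py <<'E'
from plant import robot
import cv2, numpy as np
from scipy.spatial.transform import Rotation as R
def ray(p,uv):
    d=np.array([(uv[0]-p["cx"])/p["fx"],-(uv[1]-p["cy"])/p["fy"],-1.]); T=np.array(p["pose"])
    return T[:3,3],T[:3,:3]@d
def onz(p,uv,z):
    o,d=ray(p,uv); return o+d*(z-o[2])/d[2]
def proj(p,X):
    T=np.array(p["pose"]); c=T[:3,:3].T@(np.array(X,float)-T[:3,3])
    return np.array([p["cx"]+p["fx"]*c[0]/-c[2],p["cy"]-p["fy"]*c[1]/-c[2]])
def tri(l):
    A=0;b=0
    for p,uv in l:
        o,d=ray(p,uv);d=d/np.linalg.norm(d);M=np.eye(3)-np.outer(d,d);A=A+M;b=b+M@o
    return np.linalg.solve(A,b)
def save(p,name,box=None,s=1):
    im=p["pixels"][:,:,::-1]
    if box: x0,y0,x1,y1=box; im=im[y0:y1,x0:x1]
    cv2.imwrite("pics/"+name,cv2.resize(im,None,fx=s,fy=s,interpolation=cv2.INTER_CUBIC))
E
python3 - <<'E'
from h import *
np.set_printoptions(precision=1,suppress=True)
P={n:robot.camera(n) for n in["scene","side"]}
Z={"cap_center":80,"knob_grip":76,"index_unit":0,"stop_box":0}
for n,p in P.items():
    for l in Z:
        for r in robot.tip_of(p,l)[:2]:
            print(n,l,r["conf"],r["point"],onz(p,r["point"][::-1],Z[l]))
    hsv=cv2.cvtColor(p["pixels"],cv2.COLOR_RGB2HSV)
    m=(((hsv[...,0]<6)|(hsv[...,0]>174))&(hsv[...,1]>150)&(hsv[...,2]>80)).astype(np.uint8)
    N,L,S,C=cv2.connectedComponentsWithStats(m)
    for i in range(1,N):
        if S[i,4]>40: print(n,"red",S[i],C[i],onz(p,C[i],80))
    for z,l in((0,"stop_box"),(0,"index_unit"),(76,"index_knob")):
        for r in robot.spot_in(p,l)[:2]: print(n,l,"box",r)
save(P["side"],"b_side.png",(280,160,400,320),4.5/1.3)
save(P["scene"],"b_scene.png",(240,190,400,310),5)
E
```

```text
scene cap_center 0.73 [206.2, 267.4] [440.4 189.2  80. ]
scene knob_grip 0.65 [270.3, 332.8] [ 422.9 -183.9   76. ]
scene index_unit 0.58 [295.5, 335.0] [ 429.3 -184.6    0. ]
scene stop_box 0.68 [233.6, 270.7] [435. 168.   0.]
scene red [556  42  12  10  95] [562.   46.5] [3371.1 1301.8   80. ]
scene red [261 204  13  12 109] [267.  209.6] [429.9 170.7  80. ]
scene stop_box box {'box': [268.1, 222.8, 33.7, 37.4], 'conf': 0.6}
scene index_unit box {'box': [350.9, 285.5, 78.7, 45.3], 'conf': 0.57}
scene index_knob box {'box': [332.9, 274.5, 26.9, 18.8], 'conf': 0.77}
side cap_center 0.46 [184.1, 296.0] [432.5 166.8  80. ]
side knob_grip 0.65 [272.5, 318.0] [ 419.6 -189.8   76. ]
side index_unit 0.68 [297.0, 317.0] [ 421.3 -168.5    0. ]
side stop_box 0.77 [211.2, 296.0] [430.8 173.5   0. ]
side red [288 177  16  13 143] [295.5 183.1] [432.  172.4  80. ]
side stop_box box {'box': [297.7, 197.2, 31.2, 45.1], 'conf': 0.57}
side index_unit box {'box': [340.8, 291.9, 98.2, 57.3], 'conf': 0.57}
side index_knob box {'box': [319.5, 278.4, 31.7, 28.8], 'conf': 0.67}
```

View pics/b_scene.png

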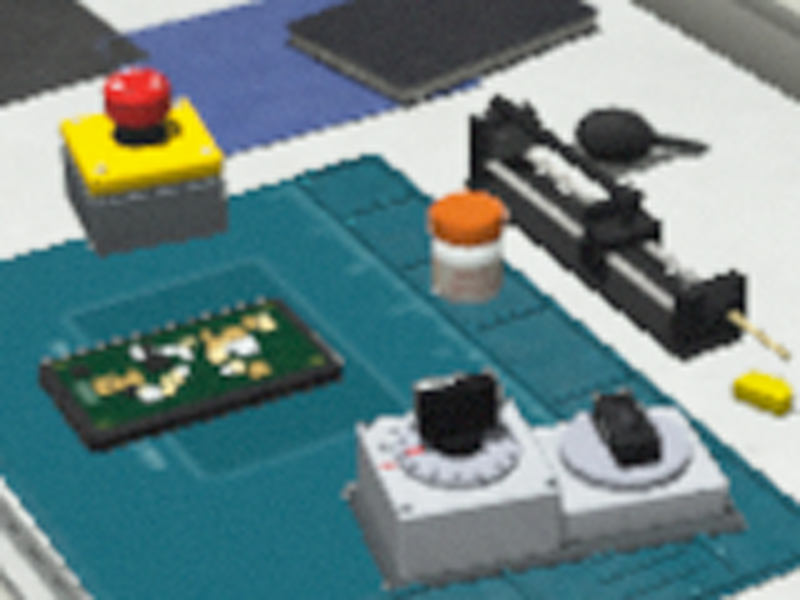

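View pics/b_side.png

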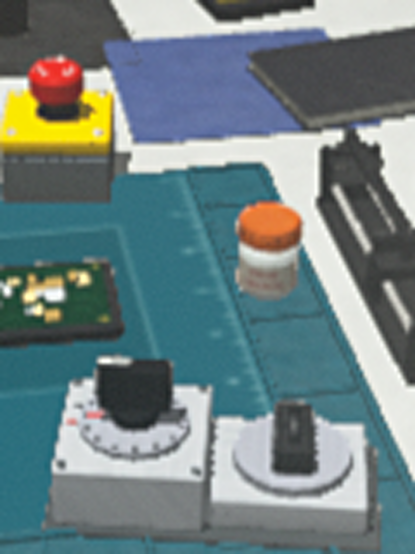

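Call:
arm_command([
  {"xyz": [-1.93,1.96,0],"twist": [0,0,0],"hand": 0},
  {"xyz": [-1.93,1.96,0],"twist": [0,0,0],"hand": 0},
  {"xyz": [-1.93,1.96,0],"twist": [0,0,0],"hand": 0},
  {"xyz": [-1.93,1.96,0],"twist": [0,0,0],"hand": 0},
  {"xyz": [-1.93,1.96,0],"twist": [0,0,0],"hand": 0},
  {"xyz": [-1.93,1.96,0],"twist": [0,0,0],"hand": 0},
  {"xyz": [-1.93,1.96,0],"twist": [0,0,0],"hand": 0},
  {"xyz": [-1.93,1.96,0],"twist": [0,0,0],"hand": 0},
  {"xyz": [-1.93,1.96,0],"twist": [0,0,0],"hand": 0},
  {"xyz": [-1.93,1.96,0],"twist": [0,0,0],"hand": 0},
  {"xyz": [-1.93,1.96,0],"twist": [0,0,0],"hand": 0},
  {"xyz": [-1.93,1.96,0],"twist": [0,0,0],"hand": 0},
  {"xyz": [-1.93,1.96,0],"twist": [0,0,0],"hand": 0},
  {"xyz": [-1.93,1.96,0],"twist": [0,0,0],"hand": 0},
  {"xyz": [-1.93,1.96,0],"twist": [0,0,0],"hand": 0},
  {"xyz": [-1.93,1.96,0],"twist": [0,0,0],"hand": 0},
  {"xyz": [-1.93,1.96,0],"twist": [0,0,0],"hand": 0},
  {"xyz": [-1.93,1.96,0],"twist": [0,0,0],"hand": 0},
  {"xyz": [0,0,0],"twist": [0,0,0],"hand": 0},
  {"xyz": [0,0,0],"twist": [0,0,0],"hand": 0},
])

```text
t: 3.22
ee_pos: [432.4, 170.8, 256.5]
eef_rot: [0.815, 0.58, 0.0, 0.0]
contact_force: [-0.8, 0.4, 0.2]
opening: 85.4
```

```bash
cat > capm.py <<'E'
from h import *
import sys
np.set_printoptions(precision=2,suppress=True)
o=robot.observe(); Rt=R.from_quat(o["eef_rot"]).as_matrix()
print(o["t"],o["ee_pos"],o["q"],o["contact_force"],o["opening"],"tips",robot.tcp_to_tips); print(Rt)
p=robot.camera("wrist"); save(p,sys.argv[1])
hsv=cv2.cvtColor(p["pixels"],cv2.COLOR_RGB2HSV)
m=(((hsv[...,0]<6)|(hsv[...,0]>174))&(hsv[...,1]>150)&(hsv[...,2]>60)).astype(np.uint8)
m=cv2.morphologyEx(m,cv2.MORPH_CLOSE,np.ones((9,9)))
N,L,S,C=cv2.connectedComponentsWithStats(m)
for i in range(1,N):
    if S[i,4]>100:
        c=max(cv2.findContours((L==i).astype(np.uint8),0,1)[0],key=len)
        cc,r=cv2.minEnclosingCircle(c)
        for z in (80,86): print("red",S[i],cc,r,onz(p,cc,z), Rt.T@(onz(p,cc,z)-o["ee_pos"]))
for l,z in (("cap_center",80),("knob_grip",76)):
    for r in robot.tip_of(p,l)[:2]: 
        X=onz(p,r["point"][::-1],z);print(l,r,X,Rt.T@(X-o["ee_pos"]))
E
python3 capm.py c_wrist.png
```

```text
3.2167 [432.41 170.75 256.53] [-0.66  0.15  0.23  2.05 -0.04  0.95  0.83] [-0.75  0.41  0.19] 85.38365619869153 tips 25.0
[[ 0.33  0.94  0.  ]
 [ 0.94 -0.33  0.  ]
 [ 0.    0.   -1.  ]]
red [ 298  195   48   49 1813] (321.87371826171875, 219.40614318847656) 24.574846267700195 [432.94 174.07  80.  ] [  3.23  -0.66 176.53]
red [ 298  195   48   49 1813] (321.87371826171875, 219.40614318847656) 24.574846267700195 [431.64 174.46  86.  ] [  3.17  -2.01 170.53]
cap_center {'point': [217.4, 320.5], 'conf': 0.79} [431.04 173.57  80.  ] [  2.14  -2.29 176.53]
```

View pics/c_wrist.png

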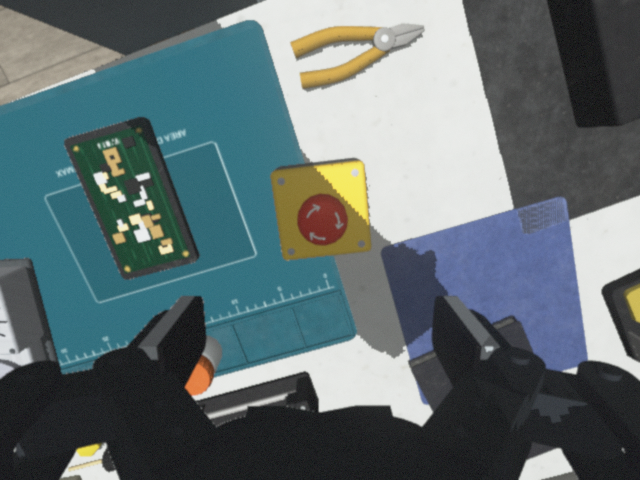

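The cap is at (322,219), and its estimated world position is (432,174). That is about 3 mm from the TCP axis. I'll close the hand and go down to just above the cap.

Call:
arm_command([
  {"xyz": [0.29,-0.15,0.5],"twist": [0,0,0],"hand": 255},
  {"xyz": [0,0,1.5],"twist": [0,0,0],"hand": 255},
  {"xyz": [0,0,1.5],"twist": [0,0,0],"hand": 255},
  {"xyz": [0,0,1.5],"twist": [0,0,0],"hand": 255},
  {"xyz": [0,0,1.5],"twist": [0,0,0],"hand": 255},
  {"xyz": [0,0,1.5],"twist": [0,0,0],"hand": 255},
  {"xyz": [0,0,1.5],"twist": [0,0,0],"hand": 255},
  {"xyz": [0,0,1.5],"twist": [0,0,0],"hand": 255},
  {"xyz": [0,0,1.5],"twist": [0,0,0],"hand": 255},
  {"xyz": [0,0,0.7],"twist": [0,0,0],"hand": 255},
  {"xyz": [0,0,0],"twist": [0,0,0],"hand": 255},
  {"xyz": [0,0,0],"twist": [0,0,0],"hand": 255},
  {"xyz": [0,0,0],"twist": [0,0,0],"hand": 255},
])

```text
t: 4.45
ee_pos: [431.7, 175.8, 124.9]
eef_rot: [0.813, 0.582, 0.001, 0.0]
contact_force: [-0.1, 0.2, 0.2]
opening: -0.3
```

```bash
python3 capm.py d_wrist.png; python3 -c "
from h import *
p=robot.camera('side');save(p,'d_side.png',(200,110,400,260),4)"
```

```text
4.45 [431.71 175.77 124.88] [-0.63  0.36  0.2   2.16 -0.12  0.63  0.9 ] [-0.08  0.25  0.18] -0.30991240439611656 tips 25.0
[[ 0.32  0.95  0.  ]
 [ 0.95 -0.32  0.  ]
 [ 0.    0.   -1.  ]]
red [ 272  242   86   71 3126] (314.1021423339844, 285.95159912109375) 44.51844024658203 [432.27 174.1   80.  ] [-1.44  1.04 44.88]
red [ 272  242   86   71 3126] (314.1021423339844, 285.95159912109375) 44.51844024658203 [429.92 174.98  86.  ] [-1.36 -1.47 38.88]
cap_center {'point': [287.7, 315.1], 'conf': 0.92} [433.24 174.25  80.  ] [-0.98  1.9  44.88]
knob_grip {'point': [240.6, 316.1], 'conf': 0.42} [413.15 181.61  76.  ] [ -0.52 -19.48  48.87]
```

View pics/d_side.png

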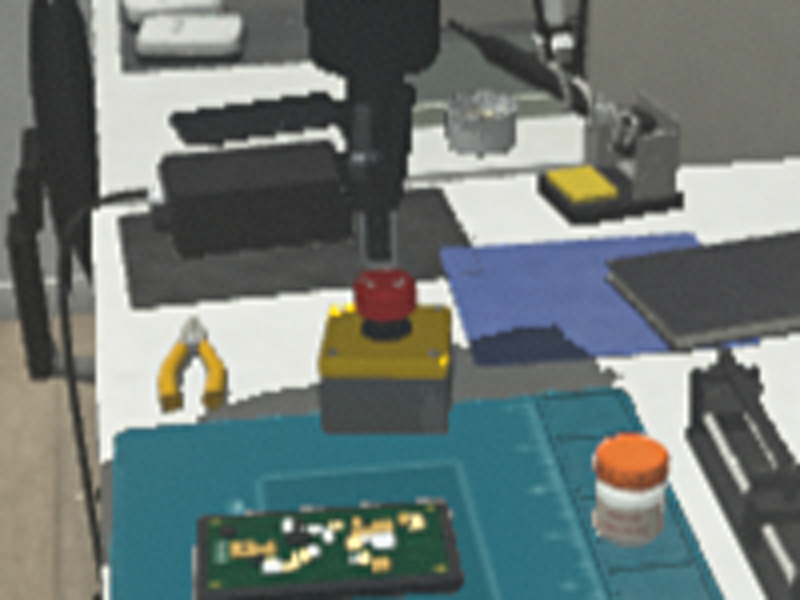

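View pics/d_wrist.png

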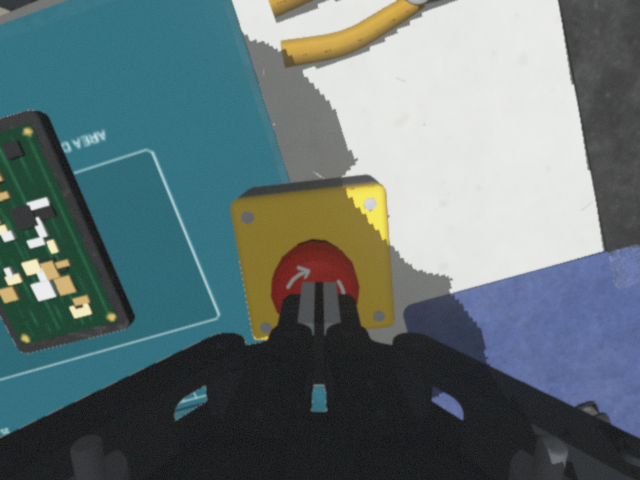

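The closed fingertips are centred just above the cap. I'll press in small steps.

Call:
arm_command([
  {"xyz": [-0.12,0.08,0.4],"twist": [0,0,0],"hand": 255},
  {"xyz": [0,0,0.3],"twist": [0,0,0],"hand": 255},
  {"xyz": [0,0,0.2],"twist": [0,0,0],"hand": 255},
  {"xyz": [0,0,0.2],"twist": [0,0,0],"hand": 255},
  {"xyz": [0,0,0.2],"twist": [0,0,0],"hand": 255},
  {"xyz": [0,0,0],"twist": [0,0,0],"hand": 255},
  {"xyz": [0,0,0],"twist": [0,0,0],"hand": 255},
])

```text
t: 5.23
ee_pos: [431.5, 173.8, 111.0]
eef_rot: [0.814, 0.581, -0.0, -0.0]
contact_force: [0.1, -0.8, 0.6]
opening: -0.1
```

Call:
arm_command([
  {"xyz": [0,0,0.2],"twist": [0,0,0],"hand": 255},
  {"xyz": [0,0,0],"twist": [0,0,0],"hand": 255},
  {"xyz": [0,0,0],"twist": [0,0,0],"hand": 255},
])

```text
t: 5.48
ee_pos: [431.8, 173.9, 109.4]
eef_rot: [0.814, 0.581, 0.0, -0.0]
contact_force: [-0.4, -0.0, 2.6]
opening: 0.0
```

```bash
python3 -c "
from h import *
p=robot.camera('side');save(p,'e_side.png',(260,140,340,220),6)
o=robot.observe();print(o['ee_pos'],o['contact_force'])"
```

```text
[431.77710192 173.90593667 109.42331662] [-0.448002    0.36629134  3.97927159]
```

View pics/e_side.png

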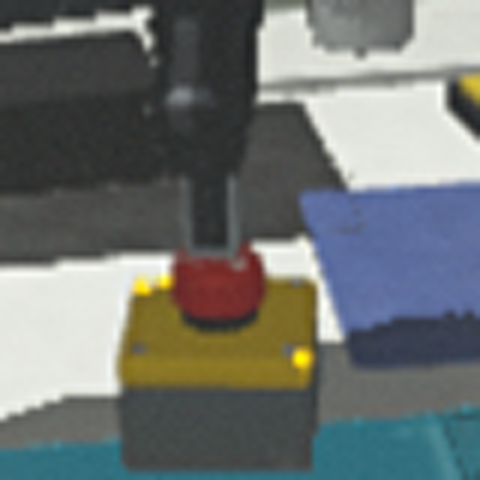

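Contact, with about 3 N and the cap partly down. I'll press further.

Call:
arm_command([
  {"xyz": [0,0,0.15],"twist": [0,0,0],"hand": 255},
  {"xyz": [0,0,0.15],"twist": [0,0,0],"hand": 255},
  {"xyz": [0,0,0],"twist": [0,0,0],"hand": 255},
  {"xyz": [0,0,0],"twist": [0,0,0],"hand": 255},
])

```text
t: 5.87
ee_pos: [432.3, 174.1, 107.9]
eef_rot: [0.814, 0.581, 0.001, -0.0]
contact_force: [-4.6, -2.6, 21.8]
opening: -0.1
```

Call:
arm_command([
  {"xyz": [0,0,0.15],"twist": [0,0,0],"hand": 255},
  {"xyz": [0,0,0],"twist": [0,0,0],"hand": 255},
  {"xyz": [0,0,0],"twist": [0,0,0],"hand": 255},
])

```text
t: 6.12
ee_pos: [432.7, 174.4, 107.7]
eef_rot: [0.814, 0.581, 0.001, -0.0]
contact_force: [-8.0, -3.3, 34.3]
opening: -0.2
```

34 N with the tips at 82.7 mm, so the cap is on the bottom. I'll lift off and check the latch.

Call:
arm_command([
  {"xyz": [0,0,-0.5],"twist": [0,0,0],"hand": 255},
  {"xyz": [0,0,-1.0],"twist": [0,0,0],"hand": 255},
  {"xyz": [0,0,-1.5],"twist": [0,0,0],"hand": 255},
  {"xyz": [0,0,-1.5],"twist": [0,0,0],"hand": 0},
  {"xyz": [0,0,0],"twist": [0,0,0],"hand": 0},
  {"xyz": [0,0,0],"twist": [0,0,0],"hand": 0},
  {"xyz": [0,0,0],"twist": [0,0,0],"hand": 0},
  {"xyz": [0,0,0],"twist": [0,0,0],"hand": 0},
])

```text
t: 6.78
ee_pos: [431.1, 173.6, 149.0]
eef_rot: [0.814, 0.581, -0.001, -0.0]
contact_force: [0.3, -0.3, -0.7]
opening: 60.6
```

```bash
python3 capm.py f_wrist.png; python3 -c "
from h import *
p=robot.camera('side');save(p,'f_side.png',(260,140,340,220),6)
print([ (r['point'],r['conf'], tuple(proj(p,[432,174,z]) for z in (73,80))) for r in robot.tip_of(p,'cap_center')])"
```

```text
6.7833 [431.07 173.61 148.98] [-0.64  0.32  0.21  2.14 -0.1   0.69  0.89] [ 0.34 -0.34 -0.72] 60.63748476977919 tips 25.0
[[ 0.32  0.95 -0.  ]
 [ 0.95 -0.32 -0.  ]
 [-0.   -0.   -1.  ]]
red [ 284  227   73   75 4218] (319.589599609375, 264.1191711425781) 37.32502746582031 [430.37 174.98  80.  ] [ 1.15 -1.03 68.98]
red [ 284  227   73   75 4218] (319.589599609375, 264.1191711425781) 37.32502746582031 [428.37 175.65  86.  ] [ 1.13 -3.14 62.98]
cap_center {'point': [264.1, 320.2], 'conf': 0.78} [430.46 175.28  80.  ] [ 1.46 -1.04 68.98]
cap_center {'point': [229.7, 64.8], 'conf': 0.38} [371.24  58.77  80.  ] [-127.94  -19.34   69.16]
[([186.1, 293.8], 0.52, (array([295.46246792, 185.41863488]), array([295.36658529, 182.85877038])))]
```

View pics/f_side.png

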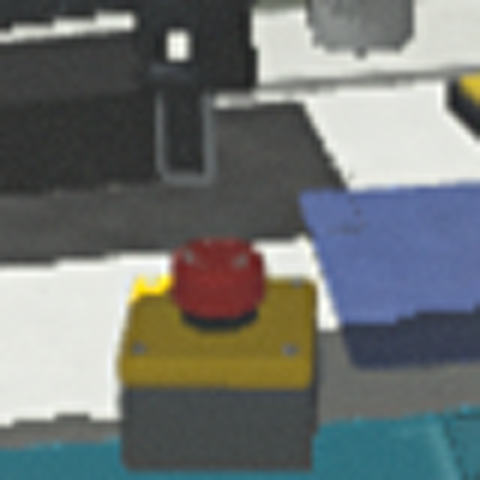

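View pics/f_wrist.png

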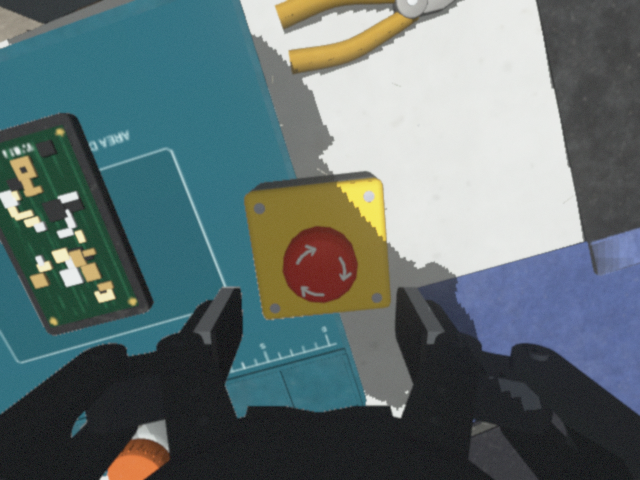

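The cap is latched: it sits low and the collar is almost hidden (side crop, about (217,280)). The axis is within about 1 mm, so I'll descend around it and grip.

Call:
arm_command([
  {"xyz": [0.12,0.08,0.5],"twist": [0,0,0],"hand": 0},
  {"xyz": [0,0,1],"twist": [0,0,0],"hand": 0},
  {"xyz": [0,0,1],"twist": [0,0,0],"hand": 0},
  {"xyz": [0,0,1],"twist": [0,0,0],"hand": 0},
  {"xyz": [0,0,1],"twist": [0,0,0],"hand": 0},
  {"xyz": [0,0,1],"twist": [0,0,0],"hand": 0},
  {"xyz": [0,0,1],"twist": [0,0,0],"hand": 0},
  {"xyz": [0,0,0],"twist": [0,0,0],"hand": 0},
  {"xyz": [0,0,0],"twist": [0,0,0],"hand": 0},
])

```text
t: 7.78
ee_pos: [432.4, 174.4, 84.0]
eef_rot: [0.814, 0.581, -0.001, -0.0]
contact_force: [-0.2, 0.6, -0.4]
opening: 85.4
```

Call:
arm_command([
  {"xyz": [0,0,0],"twist": [0,0,0],"hand": 255},
  {"xyz": [0,0,0],"twist": [0,0,0],"hand": 255},
  {"xyz": [0,0,0],"twist": [0,0,0],"hand": 255},
  {"xyz": [0,0,0],"twist": [0,0,0],"hand": 255},
  {"xyz": [0,0,0],"twist": [0,0,0],"hand": 255},
  {"xyz": [0,0,0],"twist": [0,0,0],"hand": 255},
])

```text
t: 8.28
ee_pos: [432.9, 174.2, 85.2]
eef_rot: [0.814, 0.581, 0.0, 0.0]
contact_force: [-0.6, -3.3, 3.6]
opening: 38.0
```

```bash
python3 capm.py g_wrist.png; python3 -c "
from h import *
p=robot.camera('side');save(p,'g_side.png',(260,140,340,220),6)
print(robot.observe()['contact_force'],robot.observe()['torque'])"
```

```text
8.2833 [432.91 174.23  85.15] [-0.61  0.44  0.18  2.17 -0.15  0.54  0.93] [-0.6  -3.34  3.64] 38.01764550729182 tips 25.0
[[ 0.32  0.95  0.  ]
 [ 0.95 -0.32 -0.  ]
 [-0.    0.   -1.  ]]
red [ 266  262  105  108 8686] (317.1380615234375, 316.72589111328125) 55.32777786254883 [429.34 175.55  80.  ] [ 0.09 -3.8   5.15]
red [ 266  262  105  108 8686] (317.1380615234375, 316.72589111328125) 55.32777786254883 [426.44 176.57  86.  ] [ 0.11 -6.88 -0.85]
cap_center {'point': [316.1, 318.7], 'conf': 0.78} [429.29 176.15  80.  ] [ 0.64 -4.05  5.15]
[-1.89360401 -3.83637476  3.96531439] [-0.76827482  0.08575495 -0.02171   ]
```

View pics/g_side.png

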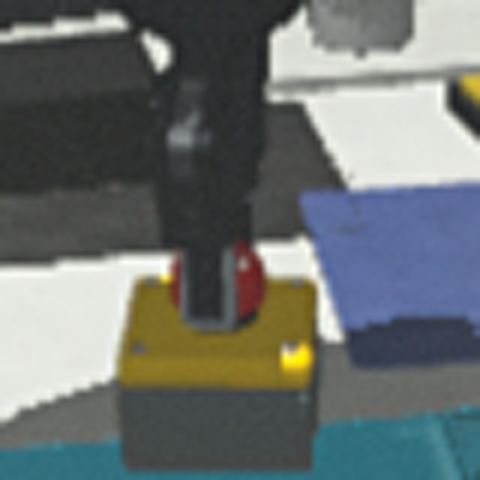

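View pics/g_wrist.png

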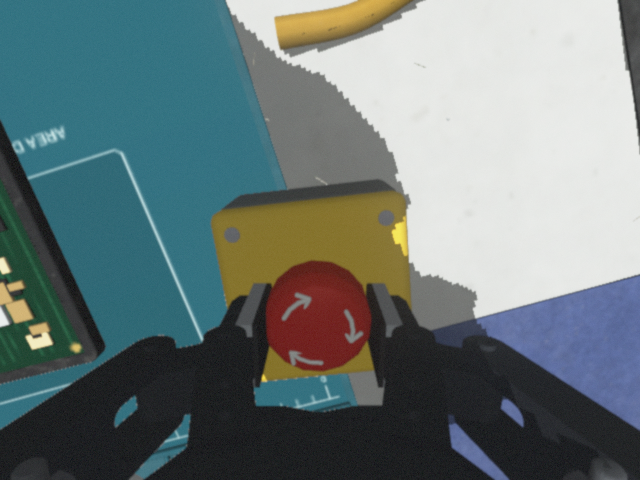

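The cap is gripped in the middle of the pads. I'll turn it clockwise to about 0.55, then rise with it beyond that.

Call:
arm_command([
  {"xyz": [0,0,0],"twist": [0,0,0.11],"hand": 255},
  {"xyz": [0,0,0],"twist": [0,0,0.11],"hand": 255},
  {"xyz": [0,0,0],"twist": [0,0,0.11],"hand": 255},
  {"xyz": [0,0,0],"twist": [0,0,0.11],"hand": 255},
  {"xyz": [0,0,0],"twist": [0,0,0.11],"hand": 255},
  {"xyz": [0,0,-0.1],"twist": [0,0,0.1],"hand": 255},
  {"xyz": [0,0,-0.2],"twist": [0,0,0.1],"hand": 255},
  {"xyz": [0,0,-0.2],"twist": [0,0,0.03],"hand": 255},
  {"xyz": [0,0,0],"twist": [0,0,0],"hand": 255},
  {"xyz": [0,0,0],"twist": [0,0,0],"hand": 255},
])

```text
t: 9.32
ee_pos: [432.9, 174.2, 89.7]
eef_rot: [0.973, 0.229, 0.0, 0.0]
contact_force: [-0.4, -4.3, 2.0]
opening: 37.6
```

```bash
python3 -c "
from h import *
p=robot.camera('side');save(p,'h_side.png',(260,140,340,220),6)
o=robot.observe();print(o['ee_pos'],R.from_quat(o['eef_rot']).as_matrix()[:,0],o['contact_force'],o['torque'])
p=robot.camera('wrist');save(p,'h_wrist.png')"
```

```text
[432.91073083 174.18968521  89.64570687] [ 8.95074604e-01  4.45916415e-01 -6.59527645e-05] [-0.6357276  -3.72505006  2.62923103] [-0.96294856 -0.17142199 -0.00227583]
```

View pics/h_side.png

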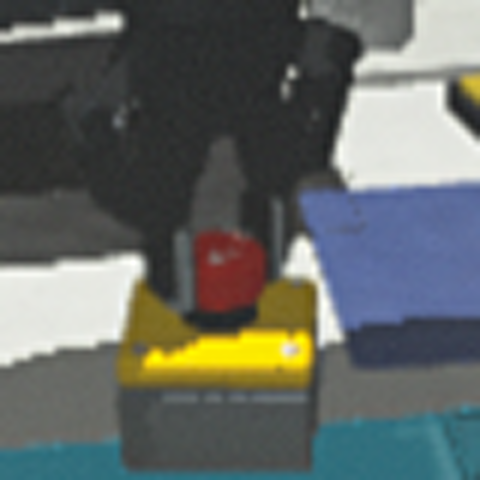

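View pics/h_wrist.png

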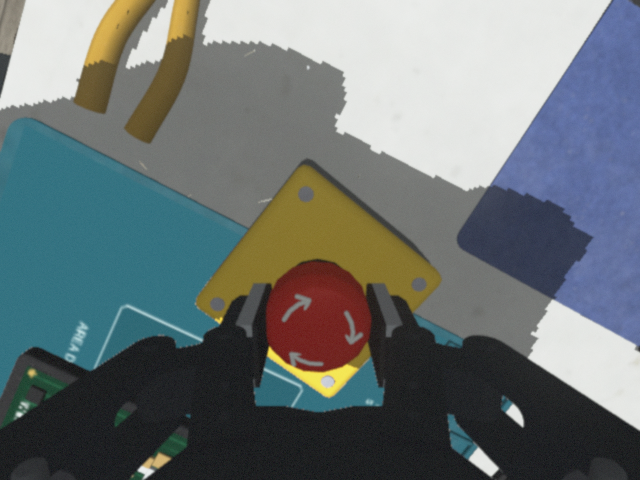

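The cap turned with the gripper, since the arrows look unchanged in the wrist view at about 0.78 rad, and it is pushing up. I'll rise the rest of the way.

Call:
arm_command([
  {"xyz": [0,0,-0.1],"twist": [0,0,0],"hand": 255},
  {"xyz": [0,0,-0.1],"twist": [0,0,0],"hand": 255},
  {"xyz": [0,0,-0.1],"twist": [0,0,0],"hand": 255},
  {"xyz": [0,0,0],"twist": [0,0,0],"hand": 255},
  {"xyz": [0,0,0],"twist": [0,0,0],"hand": 255},
])

```text
t: 9.83
ee_pos: [432.9, 174.2, 92.7]
eef_rot: [0.973, 0.229, 0.0, 0.0]
contact_force: [0.4, -5.4, 1.7]
opening: 37.6
```

Call:
arm_command([
  {"xyz": [0,0,0],"twist": [0,0,0],"hand": 0},
  {"xyz": [0,0,0],"twist": [0,0,0],"hand": 0},
  {"xyz": [0,0,0],"twist": [0,0,0],"hand": 0},
  {"xyz": [0,0,0],"twist": [0,0,0],"hand": 0},
  {"xyz": [0,0,0],"twist": [0,0,0],"hand": 0},
  {"xyz": [0,0,0],"twist": [0,0,0],"hand": 0},
  {"xyz": [0,0,-2],"twist": [0,0,0],"hand": 0},
  {"xyz": [0,0,-3],"twist": [0,0,0],"hand": 0},
  {"xyz": [0,0,-3],"twist": [0,0,0],"hand": 0},
  {"xyz": [0,0,0],"twist": [0,0,0],"hand": 0},
])

```text
t: 10.67
ee_pos: [435.7, 175.9, 177.3]
eef_rot: [0.974, 0.228, 0.004, -0.002]
contact_force: [1.0, 0.1, 0.3]
opening: 85.0
```

```bash
python3 capm.py i_wrist.png; python3 -c "
from h import *
p=robot.camera('side');save(p,'i_side.png',(260,140,340,220),6)
hsv=cv2.cvtColor(p['pixels'],cv2.COLOR_RGB2HSV)
m=(((hsv[...,0]<6)|(hsv[...,0]>174))&(hsv[...,1]>130)&(hsv[...,2]>50)).astype(np.uint8)
print(cv2.connectedComponentsWithStats(m)[2:])
print([(r['point'],r['conf']) for r in robot.tip_of(p,'cap_center')])"
```

```text
10.6667 [435.73 175.9  177.28] [-0.87  0.28  0.48  2.13 -0.19  0.76  0.2 ] [0.98 0.12 0.34] 84.97406755853682 tips 25.0
[[ 0.9   0.44  0.01]
 [ 0.44 -0.9   0.  ]
 [ 0.01 -0.   -1.  ]]
red [ 278  217   66   68 3380] (310.3831481933594, 250.9023895263672) 33.90809631347656 [432.71 174.37  80.  ] [-4.24  0.13 97.24]
red [ 278  217   66   68 3380] (310.3831481933594, 250.9023895263672) 33.90809631347656 [431.95 176.09  86.  ] [-4.11 -1.75 91.25]
cap_center {'point': [251.0, 310.9], 'conf': 0.89} [433.01 174.45  80.  ] [-3.94  0.19 97.25]
(array([[     0,      0,    640,    480, 307040],
       [   231,     60,     11,      2,     20],
       [   274,     95,      1,      1,      1],
       [   289,    178,     15,     12,    139]], dtype=int32), array([[319.51634966, 239.53733064],
       [236.        ,  60.5       ],
       [274.        ,  95.        ],
       [295.72661871, 183.83453237]]))
[([246.6, 282.5], 0.74), ([185.3, 294.8], 0.67), ([211.0, 294.5], 0.33)]
```

View pics/i_side.png

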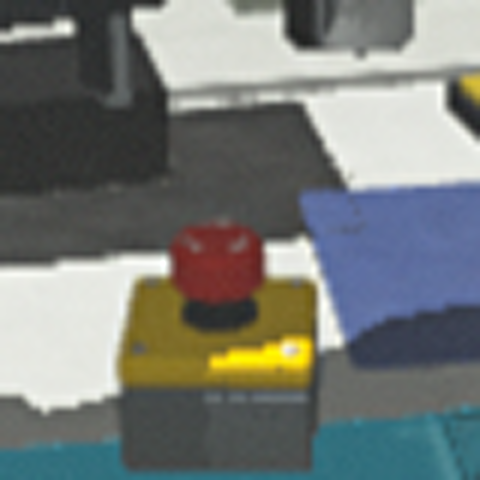

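View pics/i_wrist.png

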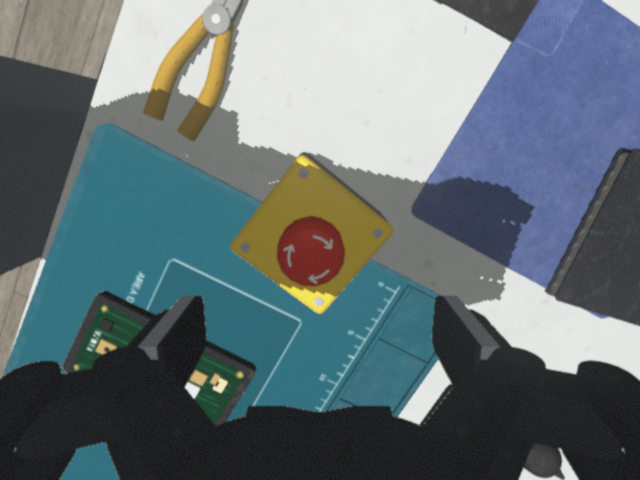

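The cap is fully up: the side crop shows the collar again at (220,310), and the arrows have turned back. Next I'll rotate and move to above the knob.

Call:
arm_command([
  {"xyz": [0,0,-1],"twist": [0,0,-0.11],"hand": 0},
  {"xyz": [0,0,-1],"twist": [0,0,-0.11],"hand": 0},
  {"xyz": [0,0,-1],"twist": [0,0,-0.11],"hand": 0},
  {"xyz": [0,0,-1],"twist": [0,0,-0.11],"hand": 0},
  {"xyz": [0,0,-1],"twist": [0,0,-0.11],"hand": 0},
  {"xyz": [0,0,0],"twist": [0,0,-0.11],"hand": 0},
  {"xyz": [0,0,0],"twist": [0,0,-0.11],"hand": 0},
  {"xyz": [0,0,0],"twist": [0,0,-0.11],"hand": 0},
  {"xyz": [0,0,0],"twist": [0,0,-0.11],"hand": 0},
  {"xyz": [0,0,0],"twist": [0,0,-0.11],"hand": 0},
])

```text
t: 11.75
ee_pos: [432.2, 174.4, 221.5]
eef_rot: [0.709, 0.706, -0.001, -0.0]
contact_force: [0.2, -0.1, -0.2]
opening: 85.2
```

Call:
arm_command([
  {"xyz": [-2.4,-0.1,0],"twist": [0,0,0],"hand": 0},
  {"xyz": [-2.4,-0.1,0],"twist": [0,0,0],"hand": 0},
  {"xyz": [-2.4,-0.1,0],"twist": [0,0,0],"hand": 0},
  {"xyz": [-2.4,-0.1,0],"twist": [0,0,0],"hand": 0},
  {"xyz": [-2.4,-0.1,0],"twist": [0,0,0],"hand": 0},
  {"xyz": [-2.4,-0.1,0],"twist": [0,0,0],"hand": 0},
  {"xyz": [-2.4,-0.1,0],"twist": [0,0,0],"hand": 0},
  {"xyz": [-2.4,-0.1,0],"twist": [0,0,0],"hand": 0},
  {"xyz": [-2.4,-0.1,0],"twist": [0,0,0],"hand": 0},
  {"xyz": [-2.4,-0.1,0],"twist": [0,0,0],"hand": 0},
  {"xyz": [-2.4,-0.1,0],"twist": [0,0,0],"hand": 0},
  {"xyz": [-2.4,-0.1,0],"twist": [0,0,0],"hand": 0},
  {"xyz": [-2.4,-0.1,0],"twist": [0,0,0],"hand": 0},
  {"xyz": [-2.4,-0.1,0],"twist": [0,0,0],"hand": 0},
  {"xyz": [-2.4,-0.1,0],"twist": [0,0,0],"hand": 0},
  {"xyz": [0,0,0],"twist": [0,0,0],"hand": 0},
  {"xyz": [0,0,0],"twist": [0,0,0],"hand": 0},
])

```text
t: 13.17
ee_pos: [413.4, -186.1, 221.8]
eef_rot: [0.712, 0.702, -0.001, -0.001]
contact_force: [0.0, 0.2, 0.0]
opening: 85.5
```

```bash
python3 capm.py j_wrist.png; python3 -c "
from h import *
p=robot.camera('side');save(p,'j_side.png',(260,140,420,260),5)"
```

```text
13.1667 [ 413.4  -186.07  221.76] [-0.19  0.19  0.61  2.13 -0.14  0.86  2.06] [0.04 0.19 0.03] 85.4924139492558 tips 25.0
[[ 0.01  1.   -0.  ]
 [ 1.   -0.01 -0.  ]
 [-0.   -0.   -1.  ]]
knob_grip {'point': [244.5, 327.7], 'conf': 0.88} [ 424.33 -179.12   76.  ] [  7.13  11.19 145.73]
```

View pics/j_wrist.png

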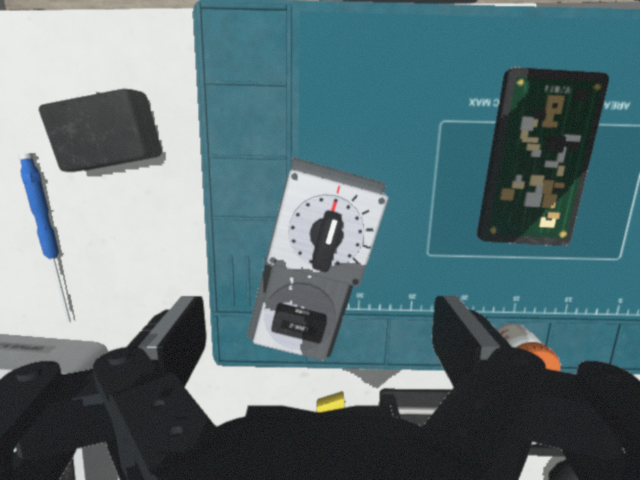

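View pics/j_side.png

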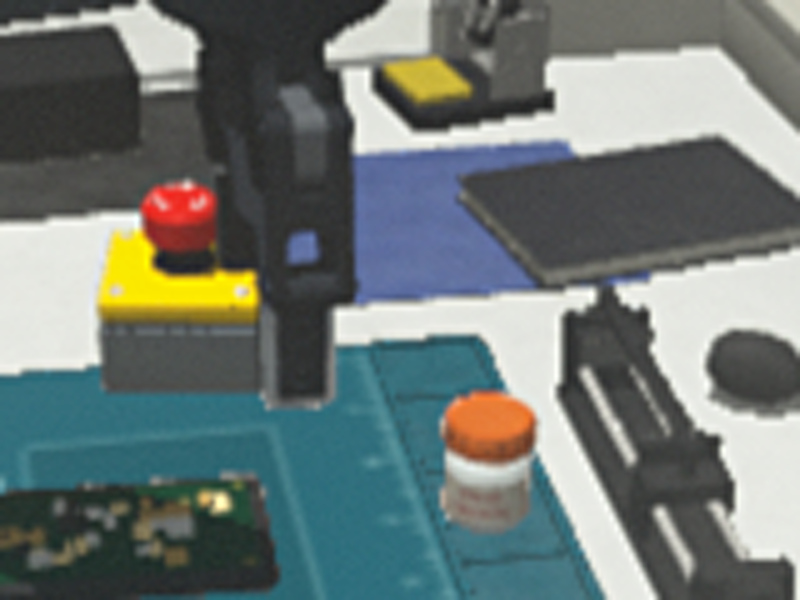

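The knob is at about (328,240), with its pointer at the red tick (335,205). The unit is rotated by roughly 13°. I'll zoom in for the bar angle.

```bash
python3 - <<'E'
from h import *
np.set_printoptions(precision=2,suppress=True)
p=robot.camera("wrist"); save(p,"k.png",(240,150,400,290),5)
o=robot.observe();Rt=R.from_quat(o["eef_rot"]).as_matrix()
for l in ("knob_grip","index_knob"):
  for r in robot.silhouettes(p,l)[:1]:
    m=r["mask"].astype(np.uint8);print(l,r["box"],r["conf"],m.sum())
    c=max(cv2.findContours(m,0,1)[0],key=cv2.contourArea)
    W=np.array([onz(p,q[0],88)[:2] for q in c],np.float32); print(cv2.minAreaRect(W))
for r in robot.silhouettes(p,"index_unit")[:1]:
    m=r["mask"].astype(np.uint8);print(r["box"],r["conf"])
    c=max(cv2.findContours(m,0,1)[0],key=cv2.contourArea)
    W=np.array([onz(p,q[0],40)[:2] for q in c],np.float32); print(cv2.minAreaRect(W),cv2.boxPoints(cv2.minAreaRect(W)))
E
```

```text
knob_grip [324.0, 232.8, 78.2, 75.7] 0.96 4519
((412.42950439453125, -180.489990234375), (52.24433898925781, 51.47903823852539), 44.81558609008789)
index_knob [323.9, 235.0, 77.4, 76.8] 0.83 4560
((412.1109313964844, -180.48345947265625), (52.95619583129883, 52.10137176513672), 24.18977165222168)
[312.9, 258.0, 137.7, 199.8] 0.96
((454.67974853515625, -189.76974487304688), (82.02589416503906, 165.71400451660156), 73.78287506103516) [[ 363.67 -206.01]
 [ 522.79 -252.29]
 [ 545.69 -173.53]
 [ 386.57 -127.25]]
```

View pics/k.png

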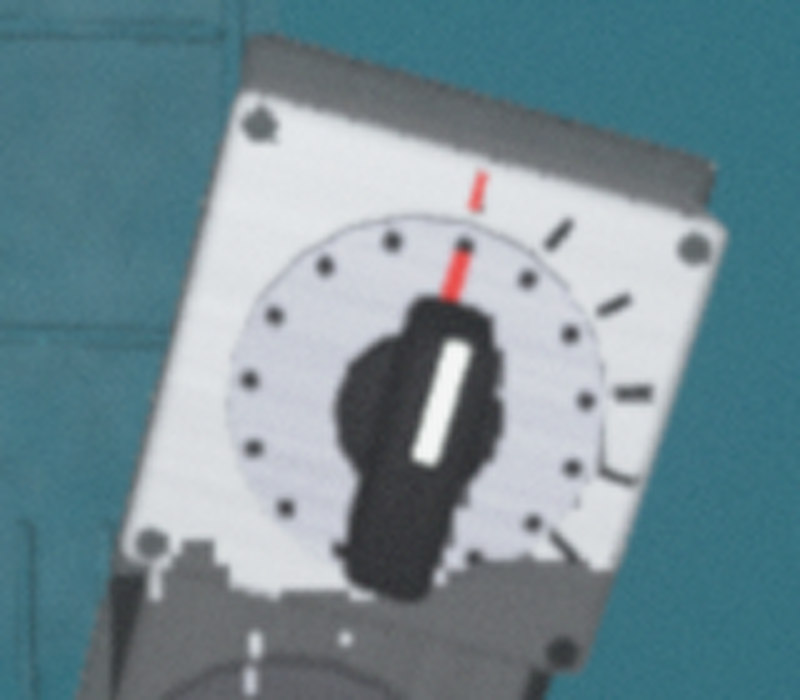

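```bash
python3 - <<'E'
from h import *
np.set_printoptions(precision=2,suppress=True)
p=robot.camera("wrist")
o=robot.observe();Rt=R.from_quat(o["eef_rot"]).as_matrix()
f=lambda u,v,z:onz(p,(240+u/5,150+v/5),z)
a=f(457,340,88);b=f(425,465,88);print("line",a,b,np.degrees(np.arctan2(*(a-b)[1::-1])))
a=f(468,245,51.5);
print("disc c",f(415,402,51.5), "L/R",f(228,395,51.5),f(603,410,51.5))
# dots fit circle
d=np.array([f(u,v,51.5)[:2] for u,v in [(392,242),(464,245),(528,279),(571,333),(586,400),(572,467),(532,523),(325,266),(275,316),(250,380),(253,447),(286,508)]])
A=np.c_[2*d,np.ones(len(d))];s=np.linalg.lstsq(A,(d**2).sum(1),rcond=None)[0];c=s[:2];print("dots centre",c,np.sqrt(s[2]+c@c))
h=f(464,245,51.5)[:2]-c;print("home dir",np.degrees(np.arctan2(h[1],h[0])))
X=np.array([c[0],c[1],76]);print("tool offset",Rt.T@(X-o["ee_pos"]), o["ee_pos"], "toolx deg",np.degrees(np.arctan2(Rt[1,0],Rt[0,0])))
s=robot.camera("side");
for z in (76,):print("side proj",proj(s,X))
E
```

```text
line [ 403.67 -175.12   88.  ] [ 421.31 -179.53   88.  ] 165.96896962639536
disc c [ 421.63 -180.49   51.5 ] L/R [ 420.26 -209.78   51.5 ] [ 423.17 -150.99   51.5 ]
dots centre [ 422.47 -180.18] 26.54600696330729
home dir 164.04946923299954
tool offset [  4.47   8.02 146.81] [ 414.4  -184.61  222.81] toolx deg 89.49260294335201
side proj [318.54 269.16]
```

Call:
arm_command([
  {"xyz": [0,0,0.5],"twist": [0,0,0.1],"hand": 0},
  {"xyz": [0,0,0.5],"twist": [0,0,0.1],"hand": 0},
  {"xyz": [0,0,0.5],"twist": [0,0,0.053],"hand": 0},
  {"xyz": [0.36,0.33,1],"twist": [0,0,0],"hand": 0},
  {"xyz": [0.36,0.34,1],"twist": [0,0,0],"hand": 0},
  {"xyz": [0,0,1],"twist": [0,0,0],"hand": 0},
  {"xyz": [0,0,1],"twist": [0,0,0],"hand": 0},
  {"xyz": [0,0,1],"twist": [0,0,0],"hand": 0},
  {"xyz": [0,0,1],"twist": [0,0,0],"hand": 0},
  {"xyz": [0,0,0.5],"twist": [0,0,0],"hand": 0},
  {"xyz": [0,0,0],"twist": [0,0,0],"hand": 0},
  {"xyz": [0,0,0],"twist": [0,0,0],"hand": 0},
])

```text
t: 14.67
ee_pos: [422.4, -180.1, 142.5]
eef_rot: [0.794, 0.608, -0.0, -0.0]
contact_force: [0.0, 0.3, -1.0]
opening: 85.3
```

```bash
python3 capm.py l_wrist.png
```

```text
14.6667 [ 422.41 -180.11  142.53] [-0.16  0.35  0.58  2.18 -0.3   0.69  1.93] [ 0.01  0.35 -0.96] 85.31207452261785 tips 25.0
[[ 0.26  0.97 -0.  ]
 [ 0.97 -0.26 -0.  ]
 [-0.   -0.   -1.  ]]
knob_grip {'point': [268.3, 316.8], 'conf': 0.7} [ 422.68 -180.55   76.  ] [-0.34  0.42 66.53]
knob_grip {'point': [86.9, 575.2], 'conf': 0.37} [368.94 -44.75  76.  ] [116.8  -86.82  66.56]
```

View pics/l_wrist.png

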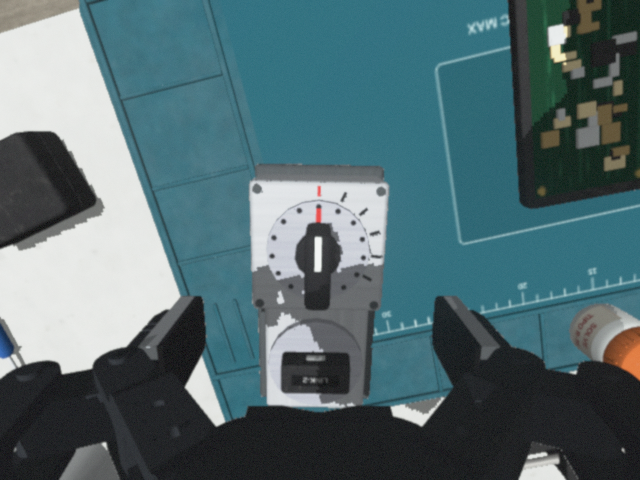

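The bar is upright and centred in the view at (318,265), with the network within 0.5 mm. I'll descend and grip.

Call:
arm_command([
  {"xyz": [0,0,1],"twist": [0,0,0],"hand": 0},
  {"xyz": [0,0,1],"twist": [0,0,0],"hand": 0},
  {"xyz": [0,0,1],"twist": [0,0,0],"hand": 0},
  {"xyz": [0,0,1],"twist": [0,0,0],"hand": 0},
  {"xyz": [0,0,1],"twist": [0,0,0],"hand": 0},
  {"xyz": [0,0,0.8],"twist": [0,0,0],"hand": 0},
  {"xyz": [0,0,0],"twist": [0,0,0],"hand": 0},
  {"xyz": [0,0,0],"twist": [0,0,0],"hand": 0},
])

```text
t: 15.48
ee_pos: [422.2, -180.0, 84.2]
eef_rot: [0.794, 0.608, -0.001, -0.0]
contact_force: [-0.1, -0.4, -0.0]
opening: 85.6
```

Call:
arm_command([
  {"xyz": [0,0,0],"twist": [0,0,0],"hand": 255},
  {"xyz": [0,0,0],"twist": [0,0,0],"hand": 255},
  {"xyz": [0,0,0],"twist": [0,0,0],"hand": 255},
  {"xyz": [0,0,0],"twist": [0,0,0],"hand": 255},
  {"xyz": [0,0,0],"twist": [0,0,0],"hand": 255},
  {"xyz": [0,0,0],"twist": [0,0,0],"hand": 255},
  {"xyz": [0,0,0],"twist": [0,0,0],"hand": 255},
  {"xyz": [0,0,0],"twist": [0,0,0],"hand": 255},
  {"xyz": [0,0,0],"twist": [0,0,0],"hand": 255},
])

```text
t: 16.23
ee_pos: [423.4, -181.1, 85.9]
eef_rot: [0.794, 0.607, 0.001, 0.001]
contact_force: [-2.4, -1.5, 11.4]
opening: 12.0
```

```bash
cat > kn.py <<'E'
from h import *
import sys
np.set_printoptions(precision=3,suppress=True)
p=robot.camera("wrist"); save(p,sys.argv[1],(200,150,440,400),2.4)
o=robot.observe();Rt=R.from_quat(o["eef_rot"]).as_matrix()
print(o["t"],o["ee_pos"],"yaw",np.arctan2(Rt[1,0],Rt[0,0]),"tilt",Rt[:,2],o["contact_force"],o["torque"],o["opening"],o["q"][6])
E
python3 kn.py m.png
```

```text
16.2833 [ 423.355 -181.08    85.93 ] yaw 1.305655763862604 tilt [ 0.003 -0.001 -1.   ] [-2.493 -1.874 10.025] [-0.355  0.45  -0.358] 12.579601622702448 2.0273404294519977
```

View pics/m.png

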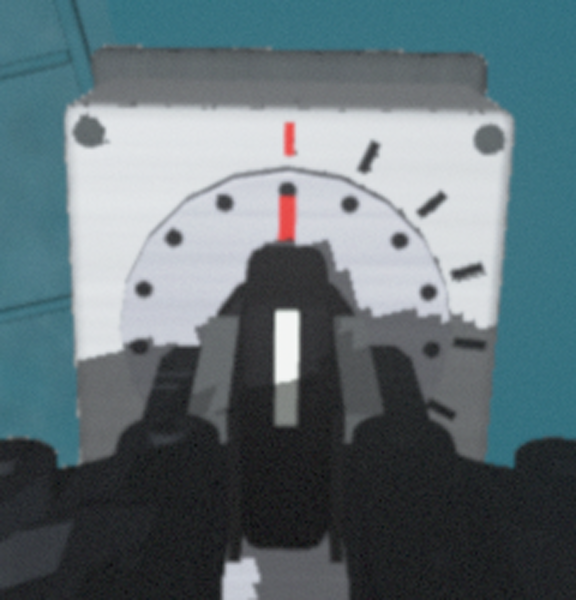

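The bar is firmly gripped (12.5 mm), and the pointer is on the red home tick. I'll ease off the 10 N of axial load, then turn to the first stop.

Call:
arm_command([
  {"xyz": [0,0,-0.15],"twist": [0,0,0],"hand": 255},
  {"xyz": [0,0,0],"twist": [0,0,0],"hand": 255},
  {"xyz": [0,0,0],"twist": [0,0,0.07],"hand": 255},
  {"xyz": [0,0,0],"twist": [0,0,0.07],"hand": 255},
  {"xyz": [0,0,0],"twist": [0,0,0.07],"hand": 255},
  {"xyz": [0,0,0],"twist": [0,0,0.07],"hand": 255},
  {"xyz": [0,0,0],"twist": [0,0,0.07],"hand": 255},
  {"xyz": [0,0,0],"twist": [0,0,0.07],"hand": 255},
  {"xyz": [0,0,0],"twist": [0,0,0],"hand": 255},
  {"xyz": [0,0,0],"twist": [0,0,0],"hand": 255},
  {"xyz": [0,0,0],"twist": [0,0,0],"hand": 255},
])

```text
t: 17.2
ee_pos: [422.9, -181.7, 86.1]
eef_rot: [0.903, 0.429, -0.0, 0.002]
contact_force: [2.6, -5.7, -8.8]
opening: 11.6
```

```bash
python3 kn.py n.png
```

```text
17.25 [ 422.937 -181.729   86.099] yaw 0.8872466282434507 tilt [ 0.001 -0.004 -1.   ] [ 1.598 -6.09  -8.03 ] [-1.165 -0.507  0.045] 11.849827175762503 1.6967164796497052
```

View pics/n.png

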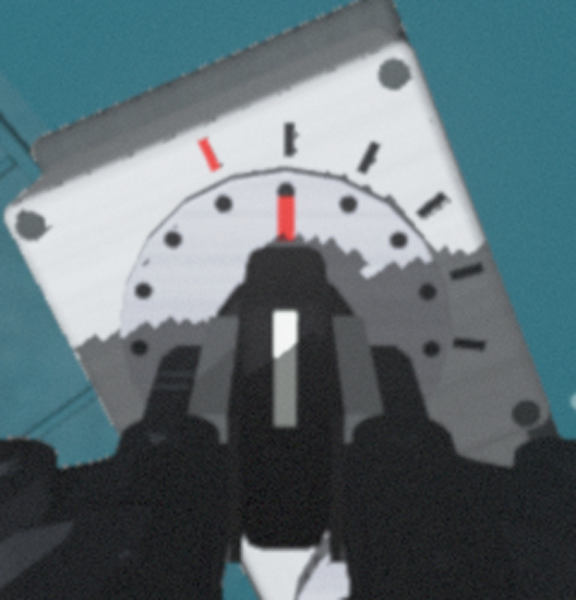

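The pointer is on the first black tick with no slip. On to the second stop.

Call:
arm_command([
  {"xyz": [0,0,0.07],"twist": [0,0,0.07],"hand": 255},
  {"xyz": [0,0,0],"twist": [0,0,0.07],"hand": 255},
  {"xyz": [0,0,0],"twist": [0,0,0.07],"hand": 255},
  {"xyz": [0,0,0],"twist": [0,0,0.07],"hand": 255},
  {"xyz": [0,0,0],"twist": [0,0,0.07],"hand": 255},
  {"xyz": [0,0,0],"twist": [0,0,0.07],"hand": 255},
  {"xyz": [0,0,0],"twist": [0,0,0],"hand": 255},
  {"xyz": [0,0,0],"twist": [0,0,0],"hand": 255},
])

```text
t: 17.92
ee_pos: [422.3, -182.3, 86.0]
eef_rot: [0.973, 0.231, -0.0, 0.002]
contact_force: [-2.2, -6.6, 2.7]
opening: 12.1
```

```bash
python3 kn.py o.png
```

```text
17.9667 [ 422.322 -182.287   86.02 ] yaw 0.46661855024587434 tilt [ 0.001 -0.004 -1.   ] [-1.992 -7.602  2.738] [-1.301  0.477  0.011] 12.21000705435638 1.3703420246588331
```

View pics/o.png

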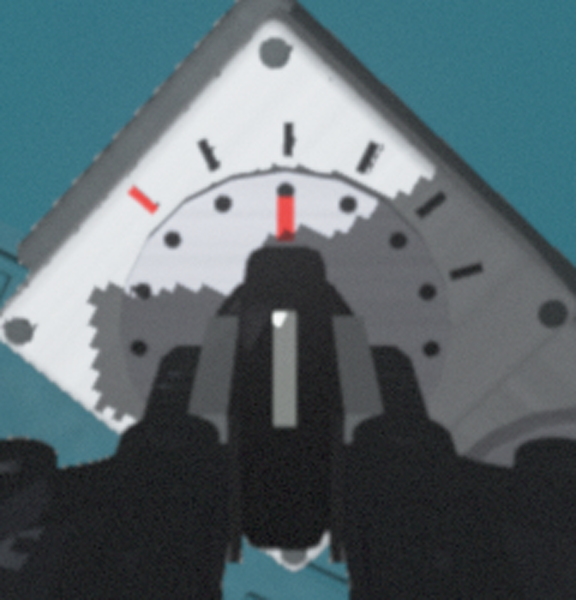

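Second stop reached, with the red pointer mark on the second black tick. Going on to the third.

Call:
arm_command([
  {"xyz": [0,0,0],"twist": [0,0,0.07],"hand": 255},
  {"xyz": [0,0,0],"twist": [0,0,0.07],"hand": 255},
  {"xyz": [0,0,0],"twist": [0,0,0.07],"hand": 255},
  {"xyz": [0,0,0],"twist": [0,0,0.07],"hand": 255},
  {"xyz": [0,0,0],"twist": [0,0,0.07],"hand": 255},
  {"xyz": [0,0,0],"twist": [0,0,0.065],"hand": 255},
  {"xyz": [0,0,0],"twist": [0,0,0],"hand": 255},
  {"xyz": [0,0,0],"twist": [0,0,0],"hand": 255},
  {"xyz": [0,0,0],"twist": [0,0,0],"hand": 255},
])

```text
t: 18.72
ee_pos: [421.5, -182.5, 86.0]
eef_rot: [1.0, 0.026, -0.0, 0.002]
contact_force: [-3.8, -7.2, 5.1]
opening: 11.8
```

```bash
python3 kn.py p.png; python3 -c "
from h import *
p=robot.camera('scene');save(p,'p_scene.png',(230,180,430,330),4)
p=robot.camera('side');save(p,'p_side.png',(230,160,430,310),4)"
```

```text
18.7667 [ 421.528 -182.466   85.991] yaw 0.051358319665986016 tilt [-0.    -0.004 -1.   ] [-6.015 -6.741  4.867] [-1.488  0.979  0.087] 11.876488789670772 1.0464325933130325
```

View pics/p.png

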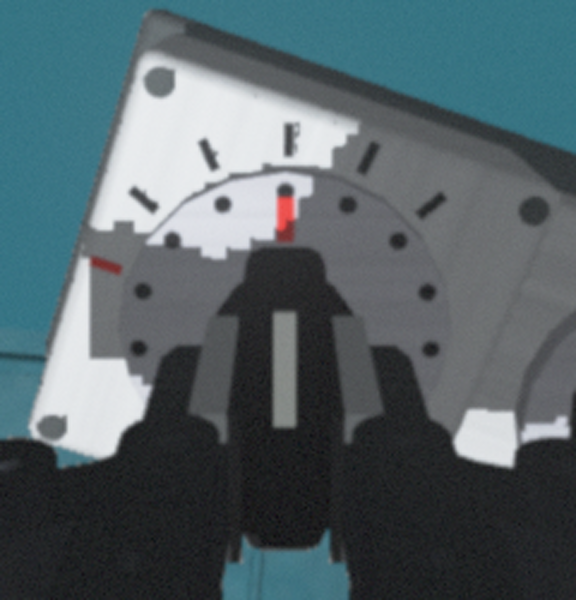

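View pics/p_side.png

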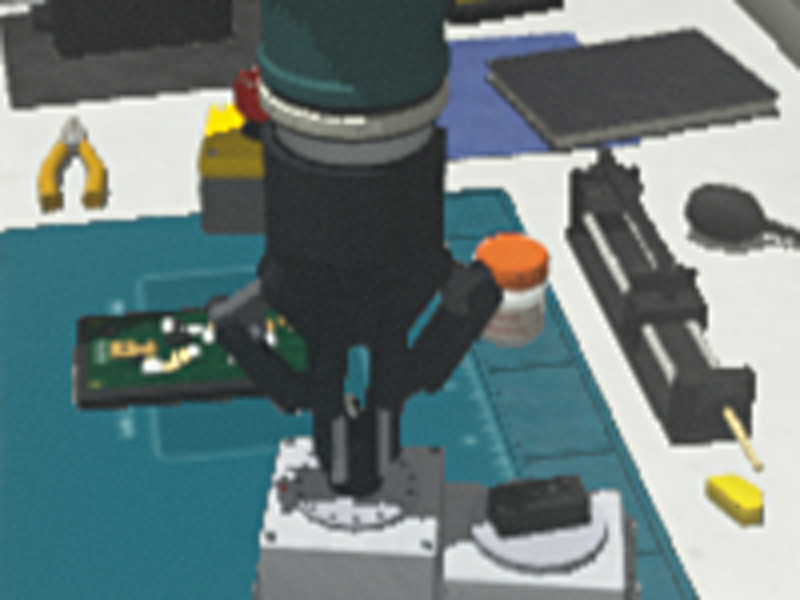

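Three black ticks have been passed since the red one. The pointer is on the third, after a turn of 1.254 rad against 1.257. I'll check that it holds still, then hand in.

Call:
arm_command([
  {"xyz": [0,0,0],"twist": [0,0,0],"hand": 255},
  {"xyz": [0,0,0],"twist": [0,0,0],"hand": 255},
  {"xyz": [0,0,0],"twist": [0,0,0],"hand": 255},
  {"xyz": [0,0,0],"twist": [0,0,0],"hand": 255},
  {"xyz": [0,0,0],"twist": [0,0,0],"hand": 255},
  {"xyz": [0,0,0],"twist": [0,0,0],"hand": 255},
])

```text
t: 19.37
ee_pos: [421.5, -182.5, 86.0]
eef_rot: [1.0, 0.026, -0.0, 0.002]
contact_force: [-4.2, -6.7, 4.2]
opening: 12.0
```

```bash
python3 kn.py q.png; python3 -c "
from plant import robot
print(robot.hand_in())"
```

```text
19.4167 [ 421.569 -182.504   86.023] yaw 0.05132854014527502 tilt [-0.    -0.004 -1.   ] [-4.254 -6.795  4.676] [-1.446  0.958  0.077] 11.859449277182609 1.046448736918923
the job is handed in; nothing more can be done
None
```

View pics/q.png

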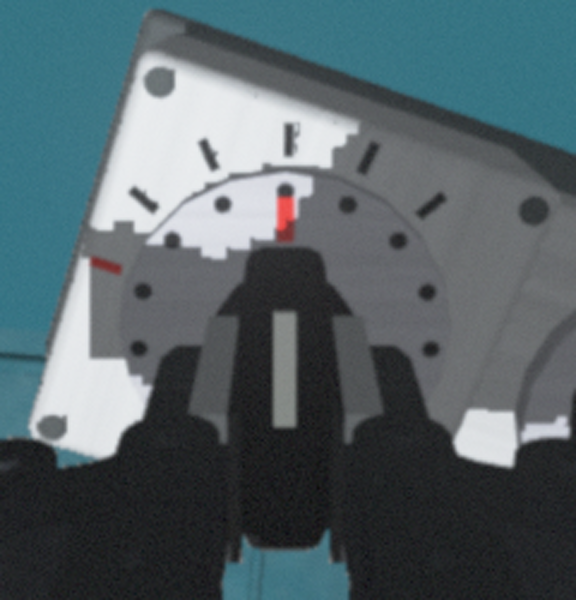

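The start-up check is done and handed in at 19.4 s; the hand-in itself gives no verdict.

- **Red button:** I pressed the cap with closed fingertips to the bottom, and it stayed latched down after I took the hand off. I then gripped it, turned it about 0.78 rad clockwise while rising with it, and let go. It sprang fully up: the side picture showed the collar again, and the arrows were back at rest.
- **Index knob:** I gripped it at home and turned it clockwise one stop at a time, checking the pointer against the tick at each stop. The total turn was 1.254 rad against 1.257 for the third stop. The pointer sat on the third black tick and held still for the last half second with the grip closed at 12 mm.
- **Press force:** it reached about 34 N at the fingertips, more than the 8 to 15 N needed. At hand-in about 9 N remained on the gripper, with no slip visible.
- **Other things on the bench:** I did not touch them. The last picture, though, is the only check on this; it shows the circuit board and the jar apparently in place, while the small case and the screwdriver were out of view.

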